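# Ratchet an expanding shoe last out to size and lock it

### The job

Set the expanding shoe last to the size marked by the tall flag: work the ratchet lever to and fro, one tooth to each stroke, until the pointer on the heel block is in line with the flag, and not a tooth further. Then lock it by turning the small inner knob clockwise as far as it goes, without turning the collar round it. Move the heel block by the lever only, leave the things standing around undisturbed, and let go at the end.

Things in the scene. Friction and masses are not known exactly. Their poses are not given: they have to be found in the camera images.
- jack: The fixed jack: green base 240 (its x) x 290 (its y) mm, top 30 mm above the table. Origin on the table near the base's middle; z up; y is the way the heel block travels; x points away from the robot within 0.3 rad. The wooden halves of the last stand along its far edge (jack x 70 to 130 mm), tops 113 mm above the table. Wheel and lever turn about an upright axis at jack (0, -50) mm.
- lever (a joint): Angle of the lever, a dark flat arm, top 60 mm above the table; 0 to 0.80 rad between hard stops. At 0.40 it points along the jack's -y; growing (anticlockwise from above) swings its post to the jack's +x and is the working stroke: about 4 to 6 N at the post, driving from about 0.2 up to the stop. To take the next tooth it must first come back below 0.10; the return runs light. It stays where left.
- lever_post (a point): The lever's grip: an upright black round post 21 mm thick, fixed on the arm 130 mm from the wheel's axis, from 60 to 116 mm above the table. This point is on its axis, 92 mm above the table.
- ratchet_wheel: Steel saw-toothed wheel, 88 mm across, 12 teeth, under the lever (32 to 46 mm above the table). A full to-and-fro stroke of the lever moves it one tooth, never two; a sprung brass pawl keeps it from turning back. Not to be turned by hand. Origin on its axis.
- heel_block: The moving wooden heel half of the last, 58 mm wide, about 75 mm long, 55 mm tall, top 113 mm above the table. To be moved only by the lever: 12 mm along the jack's +y for each tooth, and it cannot be brought back. Its origin is 48 mm above the table, x and y axes as the jack's.
- pointer (a point): Tip of the thin bright pointer (4 mm wide) that sticks out from the heel block towards the jack's -x, 52 mm above the table, just beside the size bar.
- flag: The size mark: a tall bright metal plate 4 mm thick (along the jack's y), 16 mm wide, 26 mm tall, on the dark size bar; the two low round studs, 5 mm tall, mean nothing. Origin at its foot, 38 mm above the table; axes as the jack's. It is 3, 4 or 5 teeth from the starting pointer. In line: pointer and flag at the same place along the jack's y, within 4 mm.
- lock_knob (a joint): Angle of the small inner knob, 0 to 1.30 rad; grows clockwise seen from above; hard stop at 1.30 is locked. It starts between 0 and 0.15. Its friction is light (0.05 N m).
- knob_top (a point): Centre of the top face of the inner knob: a round black knob 24 mm across, 30 mm tall, upright, its top 79 mm above the table; it stands free for 30 mm above the collar. At jack (-55, 100) mm.
- collar (a joint): Angle of the outer collar (aluminium ring 54 mm across, its top 47 mm above the table, round the foot of the inner knob). It turns very easily and must stay as it is.
- collar_mark (a point): Black line on the top of the collar, 24 mm from its axis.
- brown_shoe: Loose brown shoe, 260 x 88 x 95 mm, on the table; origin under its middle.
- tan_shoe: Loose tan shoe, 260 x 88 x 95 mm, on the table; origin under its middle.
- glue_bottle: Loose white bottle, 56 mm across, 160 mm tall, standing near the knob; the tallest thing near the work; origin at the centre of its foot.
- cream_jar: Loose amber jar with a steel cap, 54 mm across, 90 mm tall, standing on the robot's side of the lever; origin at the centre of its foot.
- polish_tin: Loose flat dark tin, 76 mm across, 24 mm high; origin at the centre of its foot.
- tack_tray: Loose aluminium tray, 100 x 75 x 35 mm, beyond the lever; origin under its centre.
- hammer: Loose hammer lying beyond the jack, less than 60 mm high.
- brush: Loose brush lying to the left, less than 60 mm high.

How it is judged (in metres and radians):
On the way, in this order (a step that is already met when the one before it is completed fails the run):
1. the pointer stands in line with the flag, within 4 mm, the knob still unlocked (y of pointer in the frame of flag between -0.004 and 0.004 m and value of joint lock_knob below 0.6 rad), for 0.3 s.
2. the inner knob is turned clockwise to within 0.15 rad of its stop (value of joint lock_knob above 1.15 rad), for 0.2 s.
At the end, for the whole second after the job is handed in: The pointer is within 4 mm of the flag along the slide and still, the inner knob is within 0.15 rad of its clockwise stop (above 1.15 rad), and the collar's line is within 4 mm of where it was (y of pointer in the frame of flag between -0.004 and 0.004 m and value of joint lock_knob above 1.15 rad and linear speed of heel_block below 0.005 m/s and distance of collar_mark from where it was at the start of the episode below 0.004 m); the robot touches nothing.
It fails at once if the collar is turned (its line moves more than 6 mm) (distance of collar_mark from where it was at the start of the episode above 0.006 m).
It fails at once if the robot pushes the heel block or the ratchet wheel itself with more than 6 N (contact force between any of the fingers, the arm and heel_block above 6 N or contact force between any of the fingers, the arm and ratchet_wheel above 6 N).
It fails at once if a thing standing around is shifted by more than 25 mm (distance of any of brown_shoe, tan_shoe, glue_bottle, cream_jar, polish_tin, tack_tray, hammer, brush from where it was at the start of the episode above 0.025 m).
It also fails if it takes over 64 s, if anything falls off the work surface, if the arm or the gripper's body presses on something with over 40 N, if the wrist force passes 120 N, or if a joint passes its speed limit or range.

### The arm

A 7-joint arm with a two-finger parallel gripper is mounted at the origin on the work surface. World frame = base frame: x ahead of the robot, y to its left, z up, the work surface at z = 0. Lengths are in mm, angles in rad, forces in N, time in s.
With the tool pointing down it reaches from about 400 to 875 mm from the base axis. Payload 4.4 kg.
Tool frame: the origin (TCP) lies midway between the tips of the shut fingers; the grasp point (between the pads) lies 19 mm behind it; x points along the fingers, z is the direction in which the jaws open and shut, and the axes are right-handed (so a half turn about x gives the same grasp; the last joint's range is limited). The gripper opens to 85 mm and grips with 20 to 120 N. Pads are 22 mm wide; open, the fingers measure 114 mm over their backs; the gripper's body (76 mm by 85 mm) begins 54 mm behind the grasp point. The pads swing forward as they close: fully open they stand 13 mm farther back than shut.
Start: joints at [1.047, 0.628, 0.038, 1.517, -0.027, 0.996, -0.02], TCP at [287.312, -583.069, 231.313] pointing down, gripper open.
Joint ranges: [-3.06, 3.06], [-0.37, 2.12], [-1.25, 1.32], [0.18, 2.47], [-1.1, 4.24], [0.23, 1.98], [-2.94, 2.94]. Speed limits (rad/s): [2.57, 2.57, 3.14, 3.14, 3.14, 3.14, 3.14].

### API

Orientations are given as [roll, pitch, yaw] about the fixed x, y, z axes, in that order (R = Rz(yaw) Ry(pitch) Rx(roll)).
In Python, from cell import ctrl gives the robot as it stands. The module is installed in compiled form; this text tells all that it offers.
- The arm moves only by the tool servo_tool, never from a script. Its argument "rows" is a list of rows, each an object of numbers: "dx", "dy", "dz": the shift along the tool's x, y, z in units of 750 mm (1.0 is 750 mm); "wx", "wy", "wz": the turn, a rotation vector about the tool's x, y, z in units of 6 degrees (1.0 is 6 degrees); "fingers": the closure, from 0 (fully open) to 1 (shut). In form: [{"dx": .., "dy": .., "dz": .., "wx": .., "wy": .., "wz": .., "fingers": ..}, ...]. A call has 1 to 5 rows; each row shifts and turns the commanded pose from where the row before left it, along the tool's axes as they then stand; what a row does not reach is not made up. A row lasts 1/8 s, in which the tool goes at most 62.5 mm and 10.7 degrees, less where a joint would pass 70% of its speed; a pose out of reach is approached as far as the arm can. A call with a number of a shift or a turn outside -1 to 1 is refused whole. A call with a gripper value outside its range is refused whole. The fingers move at their own pace and stop on an object; the grip force is fixed at half the most. Time passes only in rows, so rows that do not move let the fingers close. It gives the time, the measured TCP pose, the force and the opening at its end, in the units of the state.
- ctrl.read_state(): the state, without advancing time (a new reading comes with each control period).
- ctrl.get_image(name): name is "scene" or "top"; returns the picture (384x512x3 uint8, red, green, blue); there is no depth.
- ctrl.camera_info(name): a dict with "fovy" (degrees; the focal length in pixels is half the picture's height over the tangent of half this angle, whatever the lens; pixels are square), "cx", "cy" (the principal point, pixels), "k1" (the pictures are not rectified: a ray, as slopes to the right and down, at radius r is drawn at 1 + k1 r^2 times it, then the intrinsics apply), "R" (3x3) and "t" (3): a world point X has camera coordinates R X + t. Camera axes: x right, y down, z forward; pixel columns grow to the right and rows downward; lengths in mm; the calibration is good to about 2 mm. A picture is of the moment at which its call begins. camera_info takes no time and is no camera call.
- ctrl.finish_job(): hands the job in, once; it reports no verdict.
Trained networks look in the newest picture that a camera, given by its name, has taken for a name from the list of things; names that differ only in an ending like _2 or _b are one class to them, and where a whole thing is asked for, a point or a joint stands for the part that bears it (a point fixed in the world has none). Each returns a list of dicts, best first, with "conf" (0 to 1); they miss things now and then, are a little off and sometimes report something else, mostly with a low value. They report only what shows in the picture. A call takes as long as a camera call.
- ctrl.search_frame(label, camera): "extent" ([centre column, centre row, width, height] in pixels, round what is visible of it).
- ctrl.silhouettes(label, camera): "region" (384x512 bool, what is visible of it) and "extent" ([centre column, centre row, width, height] in pixels, round what is visible of it).
- ctrl.mark_of(label, camera): "point" ([column, row] in pixels: a listed point, or the origin of a listed thing).
The state is a dict: "clock": time; "qpos": joint angles; "qd": joint speeds; "tau": joint torques, N m; "eef_pos": TCP position; "tool_rot": TCP orientation; "force": force on the tool from outside, world axes, zero at the start; "torque": the same for the moment, N m; "width": finger opening in mm.
Only numpy, scipy, OpenCV 4.12 (cv2) and the standard library are available. Lean on these libraries where they do the work, as an engineer would, in place of code of your own. Each camera call takes 0.05 s, during which the arm holds its last target.

## Working session

There is one attempt and no reset: what is moved stays moved. The work goes in short steps, Python scripts to look and compute and a tool call to move; the robot and the scene stay as the last step left them, time stands still between calls to the robot, and variables do not carry over. Pictures are saved under pics/ and viewed, and the job is handed in when it is done.

Besides the shell and the picture viewer there is one more tool, called after ">>>" in YAML: its name, and indented under it one key for each argument. servo_tool: Moves the arm, as the interface text tells. Its arguments: {"type":"object","properties":{"rows":{"type":"array"}},"required":["rows"]}

```bash
mkdir -p pics
cat > h.py <<'E'
import numpy as np, cv2
from cell import ctrl
def ray(cam,p):
    c=ctrl.camera_info(cam); f=192/np.tan(np.radians(c['fovy'])/2)
    d=np.array([(p[0]-c['cx'])/f,(p[1]-c['cy'])/f]); u=d.copy()
    for _ in range(50): u=d/(1+c['k1']*(u@u))
    R=np.array(c['R']);t=np.array(c['t'])
    return -R.T@t, R.T@np.array([u[0],u[1],1])
def at(cam,p,z):
    o,d=ray(cam,p); return o+d*(z-o[2])/d[2]
def proj(cam,X):
    c=ctrl.camera_info(cam); f=192/np.tan(np.radians(c['fovy'])/2)
    x=np.array(c['R'])@np.array(X,float)+np.array(c['t']); u=x[:2]/x[2]; u=u*(1+c['k1']*(u@u))
    return u*f+[c['cx'],c['cy']]
def snap(cam,name,crop=None,s=1):
    im=ctrl.get_image(cam)
    if crop: im=im[crop[1]:crop[3],crop[0]:crop[2]]
    im=cv2.resize(im,None,fx=s,fy=s,interpolation=cv2.INTER_CUBIC)
    cv2.imwrite('pics/'+name,im[:,:,::-1])
E
python3 - <<'E'
from h import *
np.set_printoptions(precision=1,suppress=True)
snap('scene','s0.png',s=1.5);snap('top','t0.png',s=1.5)
print(ctrl.read_state())
for c in ['scene','top']:
    i=ctrl.camera_info(c);print(c,i, -np.array(i['R']).T@np.array(i['t']))
hs=dict(lever_post=92,knob_top=79,pointer=52,flag=38,collar_mark=47,ratchet_wheel=39,jack=0,heel_block=48,cream_jar=0,glue_bottle=0)
for l,z in hs.items():
  for c in ['scene','top']:
    for m in ctrl.mark_of(l,c)[:2]: print(l,c,np.array(m['point']),round(m['conf'],2),at(c,m['point'],z))
E
```

```text
{'clock': 0.1, 'qpos': array([ 1. ,  0.6,  0. ,  1.5, -0. ,  1. , -0. ]), 'qd': array([ 0., -0.,  0., -0., -0.,  0.,  0.]), 'tau': array([  0. , -56.5,   1.2, -19.4,   0. ,   0. ,   0. ]), 'eef_pos': array([ 287.1, -582.6,  230.5]), 'tool_rot': array([-3.1,  1.6,  2. ]), 'force': array([-0.5, -0.3,  0.4]), 'torque': array([0., 0., 0.]), 'width': 85.42352676972092}
scene {'fovy': 48.82801362524832, 'cx': 247.0589768132003, 'cy': 197.67367128181067, 'k1': -0.11454807836014345, 'R': array([[-0.5,  0.8, -0. ],
       [ 0.6,  0.4, -0.6],
       [-0.5, -0.4, -0.8]]), 't': array([ 305.1, -331.8, 1420. ])} [1142.   389.3  874. ]
top {'fovy': 51.88048388569745, 'cx': 262.7656753345032, 'cy': 187.9507690528543, 'k1': -0.04509146815844289, 'R': array([[ 0. , -1. , -0. ],
       [-1. , -0. , -0.1],
       [ 0.1,  0. , -1. ]]), 't': array([  16.1,  563.4, 1147.2])} [ 439.3    6.4 1200.3]
lever_post scene [172.7 143.4] 0.97 [ 535.2 -259.9   92. ]
lever_post top [363.  192.2] 0.83 [ 545.1 -266.4   92. ]
knob_top scene [265.3 174.7] 0.66 [492.4  11.2  79. ]
knob_top scene [241.7 211.8] 0.27 [626.8  
[... 514 characters left out ...]
el top [311.7 195.8] 0.55 [ 539.3 -127.5   39. ]
jack scene [224.1 191.8] 0.57 [542.6 -89.1   0. ]
jack scene [134.1 199.8] 0.51 [ 696.7 -282.6    0. ]
jack top [295.3 196.6] 0.58 [540.2 -81.9   0. ]
heel_block scene [215.8 214.2] 0.92 [647.1 -38.3  48. ]
heel_block scene [226.9 203.3] 0.34 [603.5 -34.7  48. ]
heel_block top [283.7 162. ] 0.62 [638.7 -44.8  48. ]
cream_jar scene [224.1 137.1] 0.88 [ 357.7 -217.4   -0. ]
cream_jar top [341.5 250. ] 0.91 [ 379.  -220.2    0. ]
cream_jar top [297.4 196.2] 0.3 [541.4 -88.3   0. ]
glue_bottle scene [292.6 171.6] 0.79 [376.2  33.6   0. ]
glue_bottle scene [266.6 173. ] 0.22 [420.1 -26.6   0. ]
glue_bottle top [252.5 249.3] 0.66 [380.7  47.9   0. ]
```

View pics/s0.png

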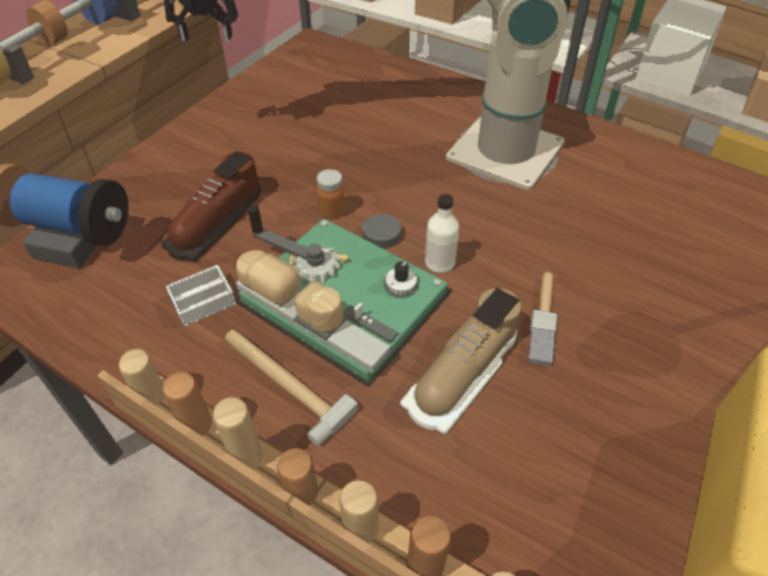

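View pics/t0.png

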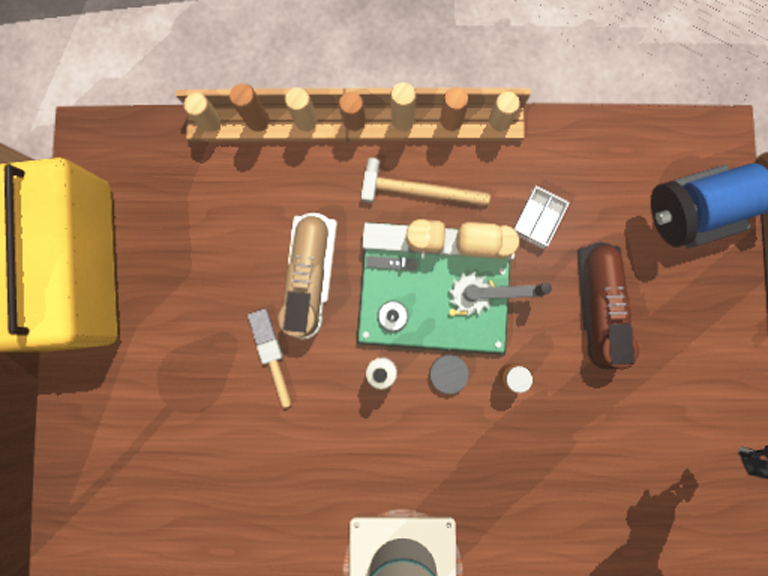

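Run:
```python
from h import *
snap('scene','s1.png',(130,110,330,260),4);snap('top','t1.png',(210,120,410,270),4)
```

```text
(no output)
```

View pics/s1.png

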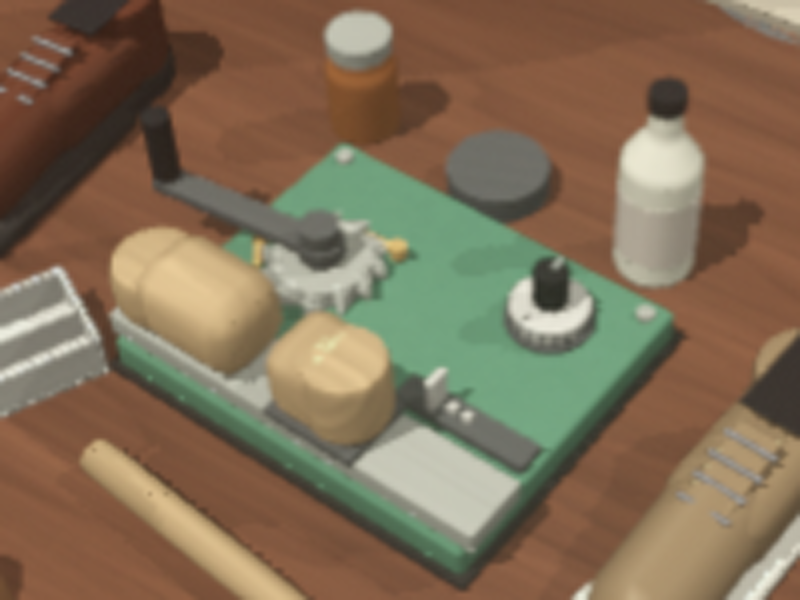

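View pics/t1.png

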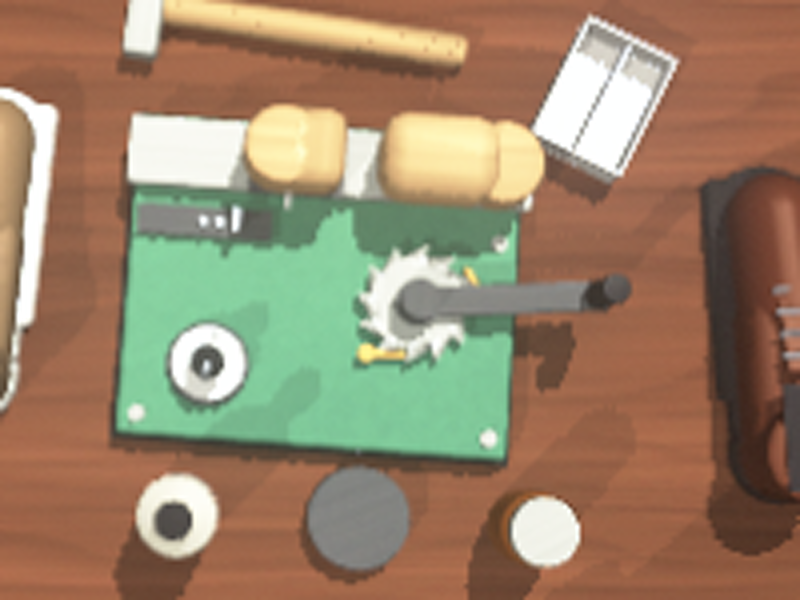

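Run:
```python
from h import *
np.set_printoptions(precision=1,suppress=True)
T=lambda x,y:(210+x/4,120+y/4); S=lambda x,y:(130+x/4,110+y/4)
for n,t,s,z in [('post',(618,284),(157,113),116),('knob',(208,360),(550,265),79),('flagtop',(237,212),(437,373),64),('pointer',(289,200),None,52),('c_bl',(115,434),(672,322),30),('c_br',(505,462),(345,145),30),('hub',(418,300),(320,225),66),('jarcap',(546,531),(359,37),90),('tin',(358,518),(498,165),24),('bottle',(175,521),(667,95),160)]:
    print(n,at('top',T(*t),z)[:2],at('scene',S(*s),z)[:2] if s else '')
for n,e in [('flag',(230,238)),('ptr',(285,292))]:
    for y in (200,212,225): print(n,[at('top',T(x,y),52)[:2] for x in e])
```

```text
post [ 546.2 -264.8] [ 542.7 -261.3]
knob [495.2  18.7] [494.1  18.9]
flagtop [603.5  -2. ] [597.6  -0.5]
pointer [614.2 -40.3] 
c_bl [442.9  87.7] [455.9  91.3]
c_br [ 422.8 -199.7] [ 429.7 -193.3]
hub [ 539.3 -132.5] [ 533.  -137.1]
jarcap [ 375.9 -217. ] [ 381.1 -210.2]
tin [381.6 -91.7] [383.6 -90. ]
bottle [386.   39.1] [393.7  43.7]
flag [array([614.2,   3.1]), array([614.2,  -2.8])]
flag [array([605.3,   3.1]), array([605.3,  -2.8])]
flag [array([595.6,   3.1]), array([595.6,  -2.8])]
ptr [array([614.2, -37.3]), array([614.2, -42.5])]
ptr [array([605.3, -37.3]), array([605.3, -42.4])]
ptr [array([595.7, -37.3]), array([595.7, -42.4])]
```

```bash
cat >> h.py <<'E'
from scipy.spatial.transform import Rotation as Ro
YJ=np.array([0.07,0.9975,0]);XJ=np.array([0.9975,-0.07,0]);AX=np.array([539.,-135,0])
def post(th,z=92): a=th-.4; return AX+130*np.sin(a)*XJ-130*np.cos(a)*YJ+[0,0,z]
def st():
    s=ctrl.read_state(); R=Ro.from_euler('xyz',s['tool_rot']).as_matrix()
    np.set_printoptions(precision=3,suppress=True)
    print('t',round(s['clock'],2),'q',s['qpos'],'p',s['eef_pos'],'F',s['force'],'M',s['torque'],'w',s['width']);print(R.T.round(3).tolist())
    return s,R
def delta(target,yawz):
    """target pos, desired jaw z dir angle; tool x down. prints tool-frame shift (after rotating) and turn about tool x deg"""
    s,R=st(); d=np.array([np.cos(yawz),np.sin(yawz),0]); x=np.array([0,0,-1.]); Rd=np.array([x,np.cross(d,x),d]).T
    rv=Ro.from_matrix(R.T@Rd).as_rotvec(degrees=True)
    print('turn/6',rv/6,'shift now/750',R.T@(np.array(target)-s['eef_pos'])/750,'in new frame/750',Rd.T@(np.array(target)-s['eef_pos'])/750)
E
python3 - <<'E'
from h import *
for th in(0,.1,.4,.51,.8): print(th,post(th))
delta([545,-264,150],-.07)
delta([545,-264,150],-.07+np.pi)
for l in ['brown_shoe','tack_tray']:
  for m in ctrl.search_frame(l,'top')[:1]:
    c,r,w,h=m['extent']; print(l,m['conf'],[at('top',(c+a*w/2,r+b*h/2),60)[:2] for a in(-1,1) for b in(-1,1)])
E
```

```text
0 [ 480.12052142 -250.89487748   92.        ]
0.1 [ 491.98485515 -256.19402535   92.        ]
0.4 [ 529.9   -264.675   92.   ]
0.51 [ 544.19050067 -264.89023954   92.        ]
0.8 [ 581.11616849 -257.98229131   92.        ]
t 1.2 q [ 1.047  0.628  0.039  1.517 -0.027  0.996 -0.02 ] p [ 287.303 -583.091  231.309] F [0.247 0.444 0.679] M [ 0.05   0.015 -0.04 ] w 85.75155363427263
[[0.0, -0.0, -1.0], [0.897, 0.442, 0.0], [0.442, -0.897, 0.0]]
turn/6 [-9.96  0.   -0.  ] shift now/750 [ 0.108  0.496 -0.23 ] in new frame/750 [0.108 0.448 0.313]
t 1.2 q [ 1.047  0.628  0.039  1.517 -0.027  0.996 -0.02 ] p [ 287.303 -583.091  231.309] F [0.247 0.444 0.679] M [ 0.05   0.015 -0.04 ] w 85.75155363427263
[[0.0, -0.0, -1.0], [0.897, 0.442, 0.0], [0.442, -0.897, 0.0]]
turn/6 [20.04 -0.   -0.  ] shift now/750 [ 0.108  0.496 -0.23 ] in new frame/750 [ 0.108 -0.448 -0.313]
brown_shoe 0.9 [array([ 638.502, -337.967]), array([ 393.115, -330.837]), array([ 638.877, -465.61 ]), array([ 392.831, -455.698])]
tack_tray 0.72 [array([ 748.616, -224.22 ]), array([ 625.502, -221.563]), array([ 749.003, -331.517]), array([ 625.723, -327.549])]
```

>>> servo_tool:
  rows:
    - {"dx": 0,"dy": 0.0496,"dz": -0.023,"wx": -1,"wy": 0,"wz": 0,"fingers": 0}
    - {"dx": 0,"dy": 0.0517,"dz": -0.0177,"wx": -1,"wy": 0,"wz": 0,"fingers": 0}
    - {"dx": 0,"dy": 0.0533,"dz": -0.0122,"wx": -1,"wy": 0,"wz": 0,"fingers": 0}
    - {"dx": 0,"dy": 0.0543,"dz": -0.0066,"wx": -1,"wy": 0,"wz": 0,"fingers": 0}
    - {"dx": 0,"dy": 0.0547,"dz": -0.0009,"wx": -1,"wy": 0,"wz": 0,"fingers": 0}

```text
clock: 1.92
eef_pos: [416.8, -422.4, 231.5]
tool_rot: [-0.19, 1.57, -0.776]
force: [0.2, -0.9, -0.2]
width: 85.2
```

>>> servo_tool:
  rows:
    - {"dx": 0,"dy": 0.0545,"dz": 0.0049,"wx": -1,"wy": 0,"wz": 0,"fingers": 0}
    - {"dx": 0,"dy": 0.0537,"dz": 0.0105,"wx": -1,"wy": 0,"wz": 0,"fingers": 0}
    - {"dx": 0,"dy": 0.0523,"dz": 0.0161,"wx": -1,"wy": 0,"wz": 0,"fingers": 0}
    - {"dx": 0,"dy": 0.0503,"dz": 0.0215,"wx": -1,"wy": 0,"wz": 0,"fingers": 0}
    - {"dx": 0,"dy": 0.0478,"dz": 0.0266,"wx": -1,"wy": 0,"wz": 0,"fingers": 0}

```text
clock: 2.55
eef_pos: [545.5, -262.8, 231.5]
tool_rot: [-0.856, 1.57, -0.918]
force: [1.5, -0.8, -0.8]
width: 85.3
```

Run:
```python
from h import *
delta([545,-264.5,75],-.07)
```

```text
t 2.55 q [ 0.563  0.572 -0.257  1.643  0.17   0.948  0.184] p [ 545.525 -262.775  231.466] F [ 1.547 -0.821 -0.834] M [-0.025 -0.009  0.057] w 85.31808983533975
[[0.0, -0.0, -1.0], [0.063, 0.998, -0.0], [0.998, -0.063, 0.0]]
turn/6 [0.071 0.003 0.003] shift now/750 [ 0.209 -0.002 -0.001] in new frame/750 [ 0.209 -0.002 -0.001]
```

>>> servo_tool:
  rows:
    - {"dx": 0.06,"dy": -0.002,"dz": 0,"wx": 0,"wy": 0,"wz": 0,"fingers": 0}
    - {"dx": 0.06,"dy": 0,"dz": 0,"wx": 0,"wy": 0,"wz": 0,"fingers": 0}
    - {"dx": 0.05,"dy": 0,"dz": 0,"wx": 0,"wy": 0,"wz": 0,"fingers": 0}
    - {"dx": 0.036,"dy": 0,"dz": 0,"wx": 0,"wy": 0,"wz": 0,"fingers": 0.5}
    - {"dx": 0,"dy": 0,"dz": 0,"wx": 0,"wy": 0,"wz": 0,"fingers": 0.6}

```text
clock: 3.18
eef_pos: [543.1, -264.6, 74.9]
tool_rot: [2.818, 1.566, 2.752]
force: [-0.0, -0.1, 0.9]
width: 51.7
```

>>> servo_tool:
  rows:
    - {"dx": 0,"dy": 0,"dz": 0,"wx": 0,"wy": 0,"wz": 0,"fingers": 0.62}
    - {"dx": 0,"dy": 0,"dz": 0,"wx": 0,"wy": 0,"wz": 0,"fingers": 0.62}
    - {"dx": 0,"dy": 0,"dz": 0,"wx": 0,"wy": 0,"wz": 0,"fingers": 0.62}

```text
clock: 3.55
eef_pos: [545.3, -265.6, 78.0]
tool_rot: [-0.377, 1.569, -0.443]
force: [0.8, 0.1, 0.1]
width: 32.6
```

Run:
```python
from h import *
st()
snap('scene','s2.png',(130,60,330,210),4);snap('top','t2.png',(260,120,460,270),4)
```

```text
t 3.55 q [ 0.532  0.768 -0.203  1.765  0.24   0.631  0.125] p [ 545.3   -265.561   77.988] F [0.815 0.082 0.087] M [-0.008 -0.009 -0.002] w 32.57302930077347
[[0.002, -0.001, -1.0], [0.066, 0.998, -0.001], [0.998, -0.066, 0.002]]
```

View pics/s2.png

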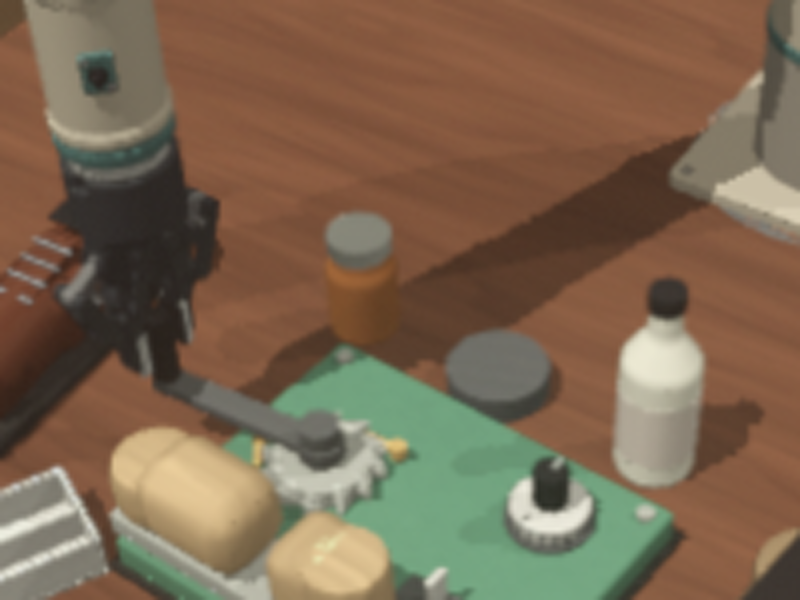

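View pics/t2.png

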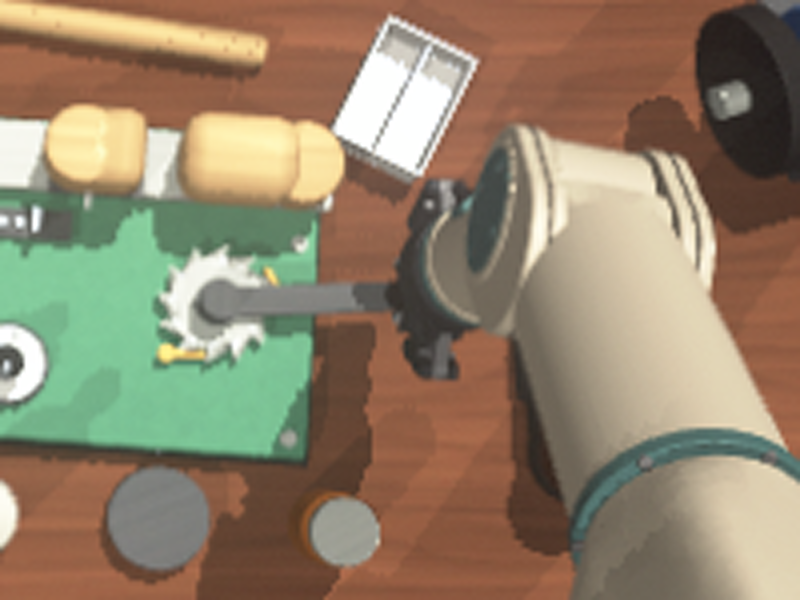

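>>> servo_tool:
  rows:
    - {"dx": 0,"dy": -0.001,"dz": -0.0187,"wx": 0,"wy": 0,"wz": 0,"fingers": 0.62}
    - {"dx": 0,"dy": 0.001,"dz": -0.0187,"wx": 0,"wy": 0,"wz": 0,"fingers": 0.62}
    - {"dx": 0,"dy": 0.003,"dz": -0.0187,"wx": 0,"wy": 0,"wz": 0,"fingers": 0.62}
    - {"dx": 0,"dy": 0.005,"dz": -0.0187,"wx": 0,"wy": 0,"wz": 0,"fingers": 0.62}
    - {"dx": 0,"dy": 0.005,"dz": -0.015,"wx": 0,"wy": 0,"wz": 0,"fingers": 0.62}

```text
clock: 4.28
eef_pos: [476.9, -251.2, 77.0]
tool_rot: [-1.338, 1.57, -1.405]
force: [1.6, -0.8, 0.6]
width: 32.3
```

>>> servo_tool:
  rows:
    - {"dx": 0,"dy": 0,"dz": 0,"wx": 0,"wy": 0,"wz": 0,"fingers": 0.62}

```text
clock: 4.4
eef_pos: [476.5, -250.6, 76.9]
tool_rot: [2.925, 1.569, 2.859]
force: [-0.3, -0.6, 0.4]
width: 32.7
```

>>> servo_tool:
  rows:
    - {"dx": 0,"dy": 0,"dz": -0.003,"wx": 0,"wy": 0,"wz": 0,"fingers": 0.62}
    - {"dx": 0,"dy": 0,"dz": -0.003,"wx": 0,"wy": 0,"wz": 0,"fingers": 0.62}
    - {"dx": 0,"dy": 0,"dz": 0,"wx": 0,"wy": 0,"wz": 0,"fingers": 0.62}

```text
clock: 4.78
eef_pos: [475.2, -250.6, 76.9]
tool_rot: [0.022, 1.568, -0.043]
force: [4.3, -0.0, -3.2]
width: 32.5
```

Run:
```python
from h import *
st()
snap('top','t3.png',(210,120,410,270),4)
```

```text
t 4.78 q [ 0.56   0.701 -0.192  1.96   0.257  0.501  0.121] p [ 475.244 -250.622   76.863] F [ 4.325 -0.038 -3.201] M [ 0.008 -0.864  0.065] w 32.49143919941813
[[0.003, -0.0, -1.0], [0.065, 0.998, 0.0], [0.998, -0.065, 0.003]]
```

View pics/t3.png

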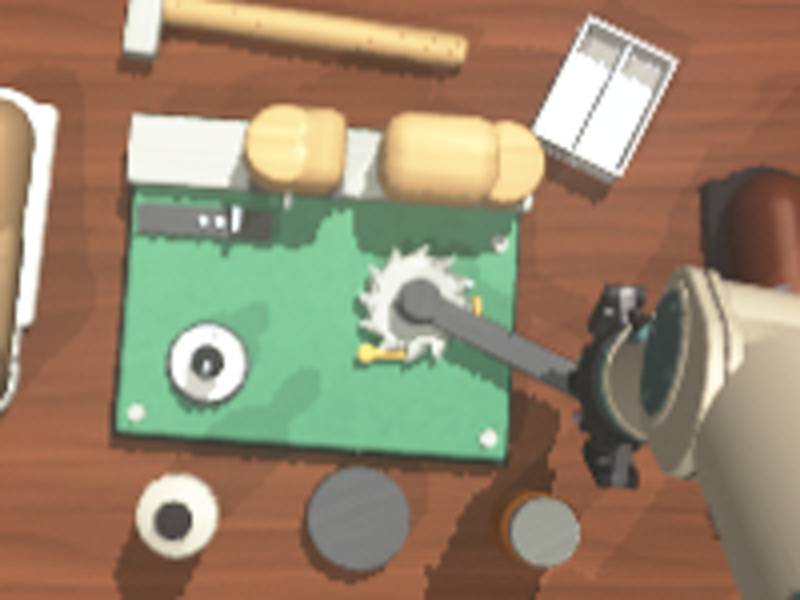

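>>> servo_tool:
  rows:
    - {"dx": 0,"dy": 0,"dz": 0.0156,"wx": 0,"wy": 0,"wz": 0,"fingers": 0.62}
    - {"dx": 0,"dy": -0.005,"dz": 0.0156,"wx": 0,"wy": 0,"wz": 0,"fingers": 0.62}
    - {"dx": 0,"dy": -0.0045,"dz": 0.0156,"wx": 0,"wy": 0,"wz": 0,"fingers": 0.62}
    - {"dx": 0,"dy": -0.003,"dz": 0.0156,"wx": 0,"wy": 0,"wz": 0,"fingers": 0.62}
    - {"dx": 0,"dy": -0.001,"dz": 0.0156,"wx": 0,"wy": 0,"wz": 0,"fingers": 0.62}

```text
clock: 5.45
eef_pos: [528.5, -266.2, 76.3]
tool_rot: [-2.981, 1.564, -3.048]
force: [-6.4, -2.7, 2.5]
width: 32.2
```

>>> servo_tool:
  rows:
    - {"dx": 0,"dy": 0,"dz": 0.0156,"wx": 0,"wy": 0,"wz": 0,"fingers": 0.62}
    - {"dx": 0,"dy": 0.0015,"dz": 0.0156,"wx": 0,"wy": 0,"wz": 0,"fingers": 0.62}
    - {"dx": 0,"dy": 0.003,"dz": 0.0156,"wx": 0,"wy": 0,"wz": 0,"fingers": 0.62}
    - {"dx": 0,"dy": 0.0045,"dz": 0.0156,"wx": 0,"wy": 0,"wz": 0,"fingers": 0.62}
    - {"dx": 0,"dy": 0.005,"dz": 0.014,"wx": 0,"wy": 0,"wz": 0,"fingers": 0.62}

```text
clock: 6.08
eef_pos: [587.1, -259.3, 76.0]
tool_rot: [-2.929, 1.565, -2.996]
force: [-5.3, -2.9, 0.5]
width: 32.3
```

>>> servo_tool:
  rows:
    - {"dx": 0,"dy": 0,"dz": 0,"wx": 0,"wy": 0,"wz": 0,"fingers": 0.62}

```text
clock: 6.2
eef_pos: [587.7, -258.8, 76.0]
tool_rot: [-2.964, 1.566, -3.03]
force: [-4.8, -1.9, -1.3]
width: 32.0
```

Run:
```python
from h import *
st()
snap('top','t4.png',(210,120,410,270),4)
```

```text
t 6.2 q [ 0.489  0.812 -0.202  1.654  0.231  0.703  0.105] p [ 587.7   -258.813   75.977] F [-4.847 -1.89  -1.258] M [-0.309  0.656  0.013] w 31.95617033874576
[[-0.004, -0.0, -1.0], [0.066, 0.998, -0.001], [0.998, -0.066, -0.004]]
```

View pics/t4.png

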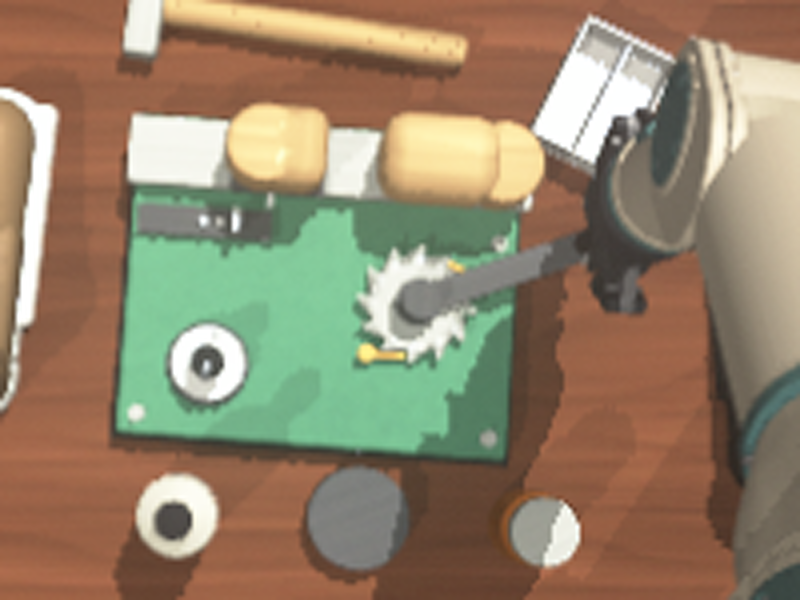

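>>> servo_tool:
  rows:
    - {"dx": 0,"dy": 0,"dz": 0.003,"wx": 0,"wy": 0,"wz": 0,"fingers": 0.62}
    - {"dx": 0,"dy": 0,"dz": 0.002,"wx": 0,"wy": 0,"wz": 0,"fingers": 0.62}
    - {"dx": 0,"dy": 0,"dz": 0,"wx": 0,"wy": 0,"wz": 0,"fingers": 0.62}

```text
clock: 6.62
eef_pos: [587.7, -258.8, 75.8]
tool_rot: [3.137, 1.56, 3.07]
force: [-11.4, -0.2, 4.6]
width: 32.4
```

```bash
cat > gap.py <<'E'
from h import *
st()
im=ctrl.get_image('top'); T=lambda x,y:(210+x/4,120+y/4)
cv2.imwrite('pics/z%d.png'%int(ctrl.read_state()['clock']*100),cv2.resize(im[160:185,255:295],None,fx=16,fy=16,interpolation=cv2.INTER_CUBIC)[:,:,::-1])
for l,z in(('pointer',52),('flag',38)):
  for c in('top',):
    for m in ctrl.mark_of(l,c)[:1]: print(l,c,m['point'],m['conf'],at(c,m['point'],z)@YJ)
E
python3 gap.py; ls pics
```

```text
t 6.62 q [ 0.488  0.815 -0.202  1.648  0.23   0.713  0.105] p [ 587.67  -258.759   75.766] F [-11.428  -0.17    4.564] M [-0.116  2.183  0.037] w 32.37801634233864
[[-0.011, 0.001, -1.0], [0.067, 0.998, 0.0], [0.998, -0.067, -0.011]]
pointer top [277.8, 170.9] 0.85 15.682964743370077
s0.png
s1.png
s2.png
t0.png
t1.png
t2.png
t3.png
t4.png
z667.png
```

>>> servo_tool:
  rows:
    - {"dx": 0,"dy": 0,"dz": -0.016,"wx": 0,"wy": 0,"wz": 0,"fingers": 0.62}
    - {"dx": 0,"dy": -0.005,"dz": -0.016,"wx": 0,"wy": 0,"wz": 0,"fingers": 0.62}
    - {"dx": 0,"dy": -0.0045,"dz": -0.016,"wx": 0,"wy": 0,"wz": 0,"fingers": 0.62}
    - {"dx": 0,"dy": -0.003,"dz": -0.016,"wx": 0,"wy": 0,"wz": 0,"fingers": 0.62}
    - {"dx": 0,"dy": -0.001,"dz": -0.016,"wx": 0,"wy": 0,"wz": 0,"fingers": 0.62}

```text
clock: 7.4
eef_pos: [531.9, -264.9, 77.1]
tool_rot: [-0.402, 1.57, -0.469]
force: [1.3, -0.8, 0.4]
width: 32.3
```

>>> servo_tool:
  rows:
    - {"dx": 0,"dy": 0,"dz": -0.016,"wx": 0,"wy": 0,"wz": 0,"fingers": 0.62}
    - {"dx": 0,"dy": 0.0015,"dz": -0.016,"wx": 0,"wy": 0,"wz": 0,"fingers": 0.62}
    - {"dx": 0,"dy": 0.003,"dz": -0.016,"wx": 0,"wy": 0,"wz": 0,"fingers": 0.62}
    - {"dx": 0,"dy": 0.0045,"dz": -0.016,"wx": 0,"wy": 0,"wz": 0,"fingers": 0.62}
    - {"dx": 0,"dy": 0.005,"dz": -0.015,"wx": 0,"wy": 0,"wz": 0,"fingers": 0.62}

```text
clock: 8.02
eef_pos: [475.0, -250.3, 77.1]
tool_rot: [-0.218, 1.567, -0.283]
force: [20.3, -7.8, -11.4]
width: 32.4
```

>>> servo_tool:
  rows:
    - {"dx": 0,"dy": 0,"dz": 0,"wx": 0,"wy": 0,"wz": 0,"fingers": 0.62}

```text
clock: 8.15
eef_pos: [475.3, -250.1, 77.3]
tool_rot: [-0.184, 1.567, -0.249]
force: [4.0, -1.5, -0.4]
width: 32.2
```

Stop reached (θ≈0). Second stroke.

>>> servo_tool:
  rows:
    - {"dx": 0,"dy": 0,"dz": 0.016,"wx": 0,"wy": 0,"wz": 0,"fingers": 0.62}
    - {"dx": 0,"dy": -0.005,"dz": 0.016,"wx": 0,"wy": 0,"wz": 0,"fingers": 0.62}
    - {"dx": 0,"dy": -0.0045,"dz": 0.016,"wx": 0,"wy": 0,"wz": 0,"fingers": 0.62}
    - {"dx": 0,"dy": -0.003,"dz": 0.016,"wx": 0,"wy": 0,"wz": 0,"fingers": 0.62}
    - {"dx": 0,"dy": -0.001,"dz": 0.016,"wx": 0,"wy": 0,"wz": 0,"fingers": 0.62}

```text
clock: 8.78
eef_pos: [530.7, -265.1, 76.3]
tool_rot: [-3.034, 1.565, -3.101]
force: [-6.4, -3.0, 3.6]
width: 32.5
```

>>> servo_tool:
  rows:
    - {"dx": 0,"dy": 0,"dz": 0.016,"wx": 0,"wy": 0,"wz": 0,"fingers": 0.62}
    - {"dx": 0,"dy": 0.0015,"dz": 0.016,"wx": 0,"wy": 0,"wz": 0,"fingers": 0.62}
    - {"dx": 0,"dy": 0.003,"dz": 0.016,"wx": 0,"wy": 0,"wz": 0,"fingers": 0.62}
    - {"dx": 0,"dy": 0.0045,"dz": 0.016,"wx": 0,"wy": 0,"wz": 0,"fingers": 0.62}
    - {"dx": 0,"dy": 0.005,"dz": 0.014,"wx": 0,"wy": 0,"wz": 0,"fingers": 0.62}

```text
clock: 9.4
eef_pos: [587.9, -259.4, 75.7]
tool_rot: [-2.934, 1.56, -3.0]
force: [-22.5, -6.5, 10.7]
width: 32.3
```

>>> servo_tool:
  rows:
    - {"dx": 0,"dy": 0,"dz": 0.001,"wx": 0,"wy": 0,"wz": 0,"fingers": 0.62}
    - {"dx": 0,"dy": 0,"dz": 0,"wx": 0,"wy": 0,"wz": 0,"fingers": 0.62}

```text
clock: 9.65
eef_pos: [587.7, -259.2, 75.6]
tool_rot: [-3.01, 1.56, -3.078]
force: [-10.4, -2.6, 3.5]
width: 32.6
```

```bash
python3 gap.py; cp $(ls -t pics/z*|head -1) pics/z_b.png
```

```text
t 9.65 q [ 0.487  0.815 -0.201  1.648  0.231  0.713  0.104] p [ 587.659 -259.195   75.574] F [-10.369  -2.584   3.524] M [-0.499  2.027  0.093] w 32.59543743930869
[[-0.011, -0.001, -1.0], [0.067, 0.998, -0.001], [0.998, -0.067, -0.011]]
flag top [202.7, 186.8] 0.56 234.50403158823067
```

View pics/z_b.png

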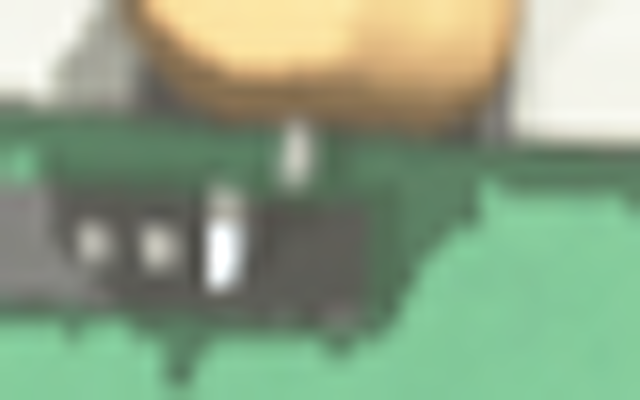

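>>> servo_tool:
  rows:
    - {"dx": 0,"dy": 0,"dz": -0.016,"wx": 0,"wy": 0,"wz": 0,"fingers": 0.62}
    - {"dx": 0,"dy": -0.005,"dz": -0.016,"wx": 0,"wy": 0,"wz": 0,"fingers": 0.62}
    - {"dx": 0,"dy": -0.0045,"dz": -0.016,"wx": 0,"wy": 0,"wz": 0,"fingers": 0.62}
    - {"dx": 0,"dy": -0.003,"dz": -0.016,"wx": 0,"wy": 0,"wz": 0,"fingers": 0.62}
    - {"dx": 0,"dy": -0.001,"dz": -0.016,"wx": 0,"wy": 0,"wz": 0,"fingers": 0.62}

```text
clock: 10.42
eef_pos: [531.9, -264.1, 77.1]
tool_rot: [-0.461, 1.57, -0.527]
force: [1.6, -0.7, -0.2]
width: 32.0
```

>>> servo_tool:
  rows:
    - {"dx": 0,"dy": 0,"dz": -0.016,"wx": 0,"wy": 0,"wz": 0,"fingers": 0.62}
    - {"dx": 0,"dy": 0.0015,"dz": -0.016,"wx": 0,"wy": 0,"wz": 0,"fingers": 0.62}
    - {"dx": 0,"dy": 0.003,"dz": -0.016,"wx": 0,"wy": 0,"wz": 0,"fingers": 0.62}
    - {"dx": 0,"dy": 0.0045,"dz": -0.016,"wx": 0,"wy": 0,"wz": 0,"fingers": 0.62}
    - {"dx": 0,"dy": 0.005,"dz": -0.015,"wx": 0,"wy": 0,"wz": 0,"fingers": 0.62}

```text
clock: 11.05
eef_pos: [475.0, -249.5, 77.1]
tool_rot: [-0.223, 1.567, -0.289]
force: [19.8, -7.9, -10.3]
width: 32.4
```

>>> servo_tool:
  rows:
    - {"dx": 0,"dy": 0,"dz": 0,"wx": 0,"wy": 0,"wz": 0,"fingers": 0.62}

```text
clock: 11.18
eef_pos: [475.4, -249.3, 77.3]
tool_rot: [-0.176, 1.567, -0.242]
force: [3.8, -1.8, 0.3]
width: 32.4
```

>>> servo_tool:
  rows:
    - {"dx": 0,"dy": 0,"dz": 0.016,"wx": 0,"wy": 0,"wz": 0,"fingers": 0.62}
    - {"dx": 0,"dy": -0.005,"dz": 0.016,"wx": 0,"wy": 0,"wz": 0,"fingers": 0.62}
    - {"dx": 0,"dy": -0.0045,"dz": 0.016,"wx": 0,"wy": 0,"wz": 0,"fingers": 0.62}
    - {"dx": 0,"dy": -0.003,"dz": 0.016,"wx": 0,"wy": 0,"wz": 0,"fingers": 0.62}
    - {"dx": 0,"dy": -0.001,"dz": 0.016,"wx": 0,"wy": 0,"wz": 0,"fingers": 0.62}

```text
clock: 11.8
eef_pos: [530.8, -264.4, 76.2]
tool_rot: [-3.044, 1.565, -3.111]
force: [-6.6, -1.9, 2.8]
width: 32.5
```

>>> servo_tool:
  rows:
    - {"dx": 0,"dy": 0,"dz": 0.016,"wx": 0,"wy": 0,"wz": 0,"fingers": 0.62}
    - {"dx": 0,"dy": 0.0015,"dz": 0.016,"wx": 0,"wy": 0,"wz": 0,"fingers": 0.62}
    - {"dx": 0,"dy": 0.003,"dz": 0.016,"wx": 0,"wy": 0,"wz": 0,"fingers": 0.62}
    - {"dx": 0,"dy": 0.0045,"dz": 0.016,"wx": 0,"wy": 0,"wz": 0,"fingers": 0.62}
    - {"dx": 0,"dy": 0.005,"dz": 0.014,"wx": 0,"wy": 0,"wz": 0,"fingers": 0.62}

```text
clock: 12.42
eef_pos: [587.9, -258.6, 75.7]
tool_rot: [-2.929, 1.56, -2.996]
force: [-21.0, -6.9, 10.8]
width: 32.5
```

>>> servo_tool:
  rows:
    - {"dx": 0,"dy": 0,"dz": 0.001,"wx": 0,"wy": 0,"wz": 0,"fingers": 0.62}
    - {"dx": 0,"dy": 0,"dz": 0,"wx": 0,"wy": 0,"wz": 0,"fingers": 0.62}

```text
clock: 12.68
eef_pos: [587.7, -258.5, 75.6]
tool_rot: [-3.007, 1.56, -3.075]
force: [-9.7, -2.7, 3.1]
width: 32.8
```

```bash
python3 gap.py; cp $(ls -t pics/z*|head -1) pics/z_c.png
```

```text
t 12.68 q [ 0.486  0.815 -0.201  1.648  0.231  0.712  0.103] p [ 587.707 -258.501   75.576] F [-9.714 -2.703  3.089] M [-0.509  2.06   0.056] w 32.789777989159745
[[-0.011, -0.001, -1.0], [0.067, 0.998, -0.002], [0.998, -0.067, -0.011]]
pointer top [269.5, 171.9] 0.89 39.80072011672718
flag top [298.1, 247.6] 0.26 -59.079455635561565
```

View pics/z_c.png

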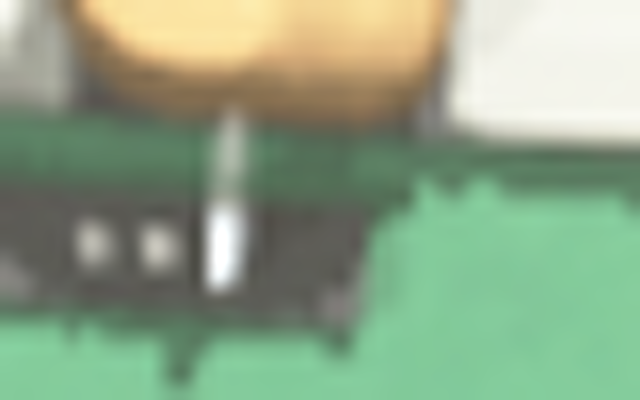

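>>> servo_tool:
  rows:
    - {"dx": 0,"dy": 0,"dz": -0.011,"wx": 0,"wy": 0,"wz": 0,"fingers": 0.5}
    - {"dx": 0,"dy": 0,"dz": 0,"wx": 0,"wy": 0,"wz": 0,"fingers": 0.4}
    - {"dx": -0.05,"dy": 0,"dz": 0,"wx": 0,"wy": 0,"wz": 0,"fingers": 0.4}
    - {"dx": -0.075,"dy": 0,"dz": 0,"wx": 0,"wy": 0,"wz": 0,"fingers": 0.3}
    - {"dx": -0.075,"dy": 0,"dz": 0,"wx": 0,"wy": 0,"wz": 0,"fingers": 0}

```text
clock: 13.45
eef_pos: [585.7, -255.5, 228.6]
tool_rot: [0.451, 1.569, 0.386]
force: [0.4, -0.3, 1.0]
width: 75.8
```

Run:
```python
from h import *
delta([494.5,18.8,150],np.radians(26))
```

```text
t 13.45 q [ 0.517  0.623 -0.25   1.549  0.173  0.99   0.152] p [ 585.736 -255.496  228.609] F [ 0.449 -0.278  0.954] M [ 0.01  -0.086  0.036] w 75.83497255663575
[[0.001, 0.001, -1.0], [0.065, 0.998, 0.001], [0.998, -0.065, 0.001]]
turn/6 [-4.953  0.015 -0.003] shift now/750 [ 0.105  0.357 -0.145] in new frame/750 [0.105 0.382 0.051]
```

>>> servo_tool:
  rows:
    - {"dx": 0,"dy": 0.0595,"dz": -0.0242,"wx": 0,"wy": 0,"wz": 0,"fingers": 0}
    - {"dx": 0,"dy": 0.0595,"dz": -0.0242,"wx": 0,"wy": 0,"wz": 0,"fingers": 0}
    - {"dx": 0,"dy": 0.0595,"dz": -0.0242,"wx": 0,"wy": 0,"wz": 0,"fingers": 0}
    - {"dx": 0,"dy": 0.0595,"dz": -0.0242,"wx": 0,"wy": 0,"wz": 0,"fingers": 0}
    - {"dx": 0,"dy": 0.0595,"dz": -0.0242,"wx": 0,"wy": 0,"wz": 0,"fingers": 0}

```text
clock: 14.08
eef_pos: [509.4, -25.3, 227.4]
tool_rot: [0.403, 1.568, 0.338]
force: [1.8, -0.3, 0.6]
width: 85.2
```

>>> servo_tool:
  rows:
    - {"dx": 0,"dy": 0.0595,"dz": -0.0242,"wx": 0,"wy": 0,"wz": 0,"fingers": 0}
    - {"dx": 0.02,"dy": 0,"dz": 0,"wx": -1,"wy": 0,"wz": 0,"fingers": 0}
    - {"dx": 0.02,"dy": 0,"dz": 0,"wx": -1,"wy": 0,"wz": 0,"fingers": 0}
    - {"dx": 0.02,"dy": 0,"dz": 0,"wx": -1,"wy": 0,"wz": 0,"fingers": 0}
    - {"dx": 0.02,"dy": 0,"dz": 0,"wx": -1,"wy": 0,"wz": 0,"fingers": 0}

```text
clock: 14.7
eef_pos: [494.8, 19.1, 166.8]
tool_rot: [0.101, 1.568, 0.458]
force: [-0.4, -0.5, -0.1]
width: 85.1
```

>>> servo_tool:
  rows:
    - {"dx": 0.02,"dy": 0,"dz": 0,"wx": -1,"wy": 0,"wz": 0,"fingers": 0}
    - {"dx": 0,"dy": 0,"dz": 0,"wx": 0,"wy": 0,"wz": 0,"fingers": 0}

```text
clock: 14.95
eef_pos: [493.8, 18.7, 151.3]
tool_rot: [1.812, 1.57, 2.269]
force: [-0.1, 0.9, -0.8]
width: 85.3
```

Run:
```python
from h import *
delta([494.5,18.8,55],np.radians(26))
snap('scene','s5.png',(180,60,380,210),4);snap('top','t5.png',(160,120,360,270),4)
```

```text
t 14.95 q [ 0.167  0.55  -0.377  2.018  0.33   0.632  0.028] p [493.778  18.743 151.33 ] F [-0.106  0.924 -0.803] M [ 0.017  0.049 -0.01 ] w 85.31587473873483
[[-0.001, 0.001, -1.0], [-0.442, 0.897, 0.001], [0.897, 0.442, -0.0]]
turn/6 [ 0.034 -0.003 -0.011] shift now/750 [ 0.128 -0.001  0.001] in new frame/750 [ 0.128 -0.     0.001]
```

View pics/s5.png

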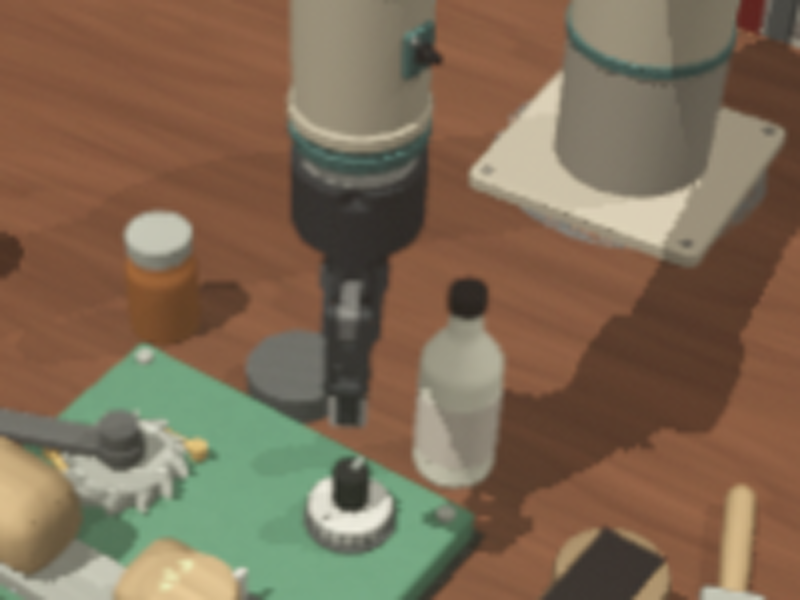

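View pics/t5.png

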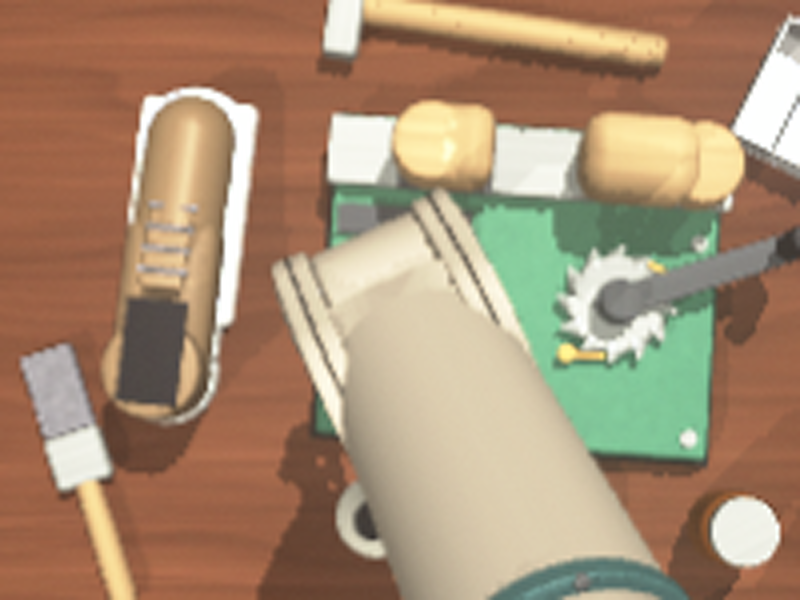

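>>> servo_tool:
  rows:
    - {"dx": 0.05,"dy": 0,"dz": 0.0005,"wx": 0,"wy": 0,"wz": 0,"fingers": 0}
    - {"dx": 0.045,"dy": 0,"dz": 0,"wx": 0,"wy": 0,"wz": 0,"fingers": 0}
    - {"dx": 0.031,"dy": 0,"dz": 0,"wx": 0,"wy": 0,"wz": 0,"fingers": 0}
    - {"dx": 0,"dy": 0,"dz": 0,"wx": 0,"wy": 0,"wz": 0,"fingers": 0.5}
    - {"dx": 0,"dy": 0,"dz": 0,"wx": 0,"wy": 0,"wz": 0,"fingers": 0.6}

```text
clock: 15.68
eef_pos: [495.1, 18.6, 58.4]
tool_rot: [-0.342, 1.569, 0.115]
force: [0.2, -0.5, 0.1]
width: 51.6
```

Run:
```python
from h import *
delta([494.5,18.8,55],np.radians(26))
snap('scene','s6.png',(180,60,380,210),4)
```

```text
t 15.68 q [ 0.082  0.706 -0.262  2.078  0.438  0.407 -0.068] p [495.114  18.631  58.436] F [ 0.212 -0.475  0.076] M [ 0.073 -0.029 -0.027] w 51.55800181883694
[[0.002, 0.0, -1.0], [-0.442, 0.897, -0.001], [0.897, 0.442, 0.002]]
turn/6 [0.034 0.019 0.007] shift now/750 [ 0.005  0.001 -0.001] in new frame/750 [ 0.005  0.001 -0.001]
```

View pics/s6.png

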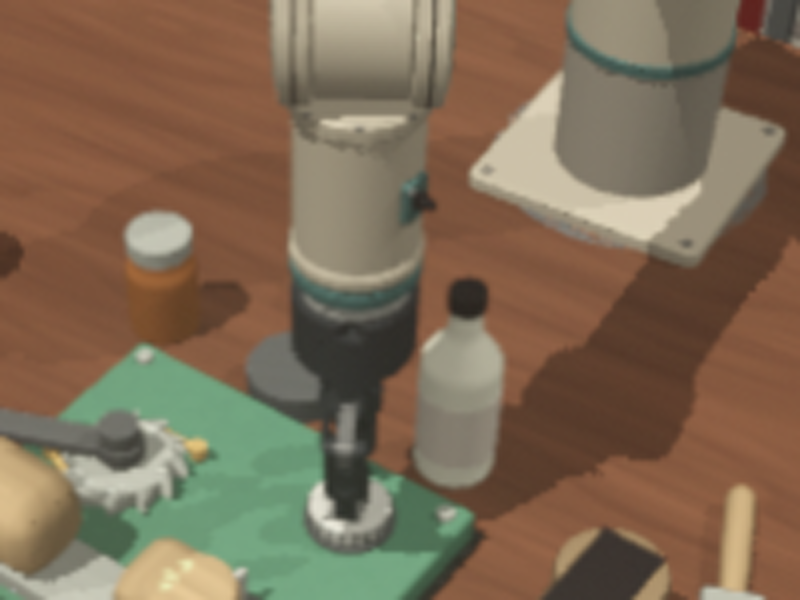

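>>> servo_tool:
  rows:
    - {"dx": 0.0065,"dy": 0,"dz": 0,"wx": 0,"wy": 0,"wz": 0,"fingers": 0.62}
    - {"dx": 0,"dy": 0,"dz": 0,"wx": 0,"wy": 0,"wz": 0,"fingers": 0.66}
    - {"dx": 0,"dy": 0,"dz": 0,"wx": 0,"wy": 0,"wz": 0,"fingers": 0.68}
    - {"dx": 0,"dy": 0,"dz": 0,"wx": 0,"wy": 0,"wz": 0,"fingers": 0.7}

```text
clock: 16.23
eef_pos: [495.6, 18.9, 52.9]
tool_rot: [-0.114, 1.568, 0.344]
force: [2.2, 0.6, 1.7]
width: 25.8
```

>>> servo_tool:
  rows:
    - {"dx": 0,"dy": 0,"dz": 0,"wx": 0,"wy": 0,"wz": 0,"fingers": 0.74}
    - {"dx": 0,"dy": 0,"dz": 0,"wx": 0,"wy": 0,"wz": 0,"fingers": 0.78}
    - {"dx": 0,"dy": 0,"dz": 0,"wx": 0,"wy": 0,"wz": 0,"fingers": 0.8}
    - {"dx": 0,"dy": 0,"dz": 0,"wx": 0,"wy": 0,"wz": 0,"fingers": 0.8}

```text
clock: 16.73
eef_pos: [496.4, 19.3, 53.3]
tool_rot: [-0.132, 1.566, 0.326]
force: [4.9, 2.2, 4.7]
width: 22.1
```

>>> servo_tool:
  rows:
    - {"dx": 0,"dy": 0,"dz": 0.0015,"wx": 0,"wy": 0,"wz": 0,"fingers": 0.8}
    - {"dx": 0,"dy": 0,"dz": 0,"wx": 0.8,"wy": 0,"wz": 0,"fingers": 0.8}
    - {"dx": 0,"dy": 0,"dz": 0,"wx": 0.8,"wy": 0,"wz": 0,"fingers": 0.8}
    - {"dx": 0,"dy": 0,"dz": 0,"wx": 0.8,"wy": 0,"wz": 0,"fingers": 0.8}
    - {"dx": 0,"dy": 0,"dz": 0,"wx": 0.8,"wy": 0,"wz": 0,"fingers": 0.8}

```text
clock: 17.35
eef_pos: [496.2, 19.2, 53.2]
tool_rot: [0.079, 1.568, 0.2]
force: [2.6, 1.1, 7.3]
width: 22.4
```

Run:
```python
from h import *
st()
snap('scene','s7.png',(220,140,300,200),10)
```

```text
t 17.35 q [ 0.023  0.71  -0.175  2.079  0.314  0.374 -0.284] p [496.246  19.236  53.241] F [2.6   1.085 7.265] M [ 0.318 -0.475  0.052] w 22.389878395040316
[[0.003, 0.001, -1.0], [-0.12, 0.993, 0.0], [0.993, 0.12, 0.003]]
```

View pics/s7.png

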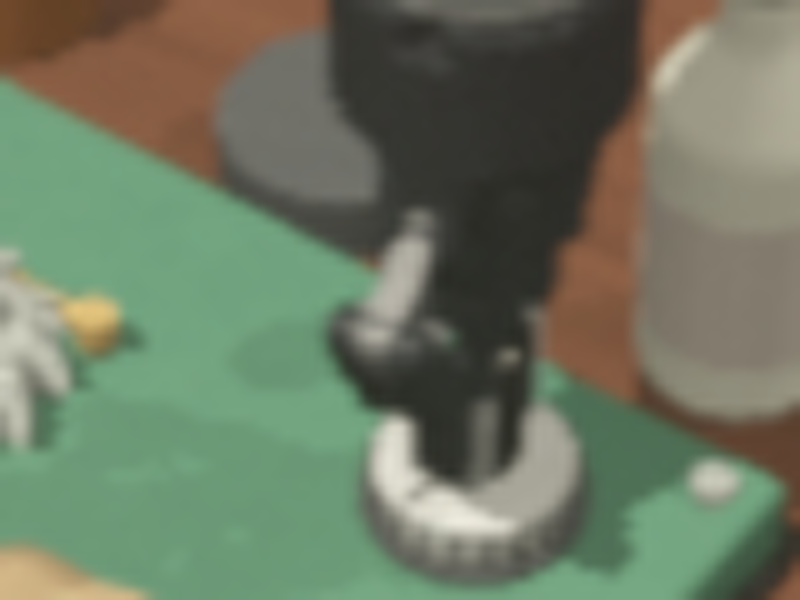

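>>> servo_tool:
  rows:
    - {"dx": 0,"dy": 0,"dz": 0,"wx": 0.9,"wy": 0,"wz": 0,"fingers": 0.8}
    - {"dx": 0,"dy": 0,"dz": 0,"wx": 0.9,"wy": 0,"wz": 0,"fingers": 0.8}
    - {"dx": 0,"dy": 0,"dz": 0,"wx": 0.9,"wy": 0,"wz": 0,"fingers": 0.8}
    - {"dx": 0,"dy": 0,"dz": 0,"wx": 0.9,"wy": 0,"wz": 0,"fingers": 0.8}

```text
clock: 17.9
eef_pos: [496.0, 19.3, 53.2]
tool_rot: [0.51, 1.569, 0.253]
force: [2.6, 1.8, 7.5]
width: 22.1
```

Run:
```python
from h import *
st()
snap('scene','s8.png',(220,140,300,200),10)
```

```text
t 17.9 q [-0.035  0.706 -0.089  2.081  0.164  0.359 -0.513] p [496.023  19.265  53.216] F [2.56  1.818 7.488] M [ 0.364 -0.475  0.055] w 22.110526717967808
[[0.002, 0.001, -1.0], [0.254, 0.967, 0.001], [0.967, -0.254, 0.002]]
```

View pics/s8.png

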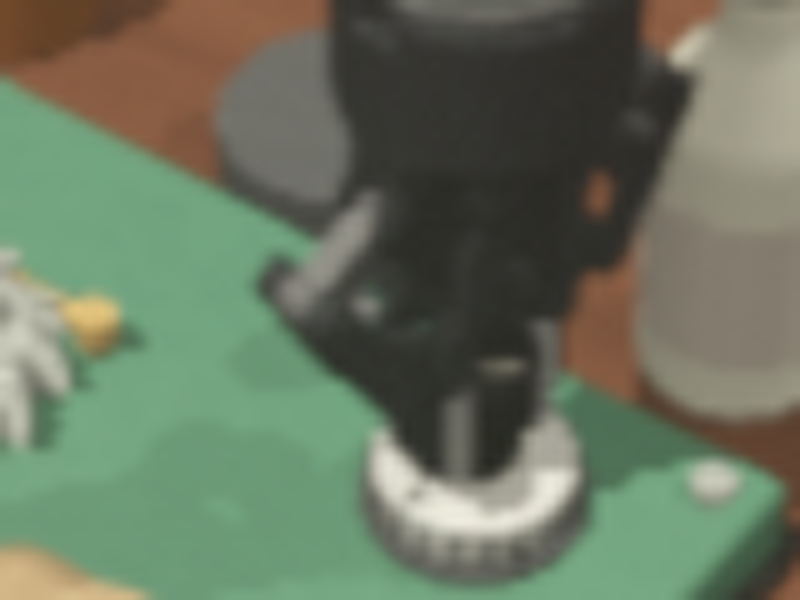

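>>> servo_tool:
  rows:
    - {"dx": 0,"dy": 0,"dz": 0,"wx": 0.9,"wy": 0,"wz": 0,"fingers": 0.8}
    - {"dx": 0,"dy": 0,"dz": 0,"wx": 0.9,"wy": 0,"wz": 0,"fingers": 0.8}
    - {"dx": 0,"dy": 0,"dz": 0,"wx": 0.9,"wy": 0,"wz": 0,"fingers": 0.8}
    - {"dx": 0,"dy": 0,"dz": 0,"wx": 0.9,"wy": 0,"wz": 0,"fingers": 0.8}

```text
clock: 18.45
eef_pos: [495.8, 19.3, 53.2]
tool_rot: [0.988, 1.569, 0.353]
force: [1.7, 2.0, 8.6]
width: 22.5
```

>>> servo_tool:
  rows:
    - {"dx": 0,"dy": 0,"dz": 0,"wx": 0.7,"wy": 0,"wz": 0,"fingers": 0.8}
    - {"dx": 0,"dy": 0,"dz": 0,"wx": 0.7,"wy": 0,"wz": 0,"fingers": 0.8}

```text
clock: 18.7
eef_pos: [495.7, 19.4, 53.2]
tool_rot: [1.176, 1.569, 0.397]
force: [1.7, 2.3, 8.7]
width: 22.2
```

Run:
```python
from h import *
st()
snap('scene','s9.png',(220,140,300,200),10)
```

```text
t 18.7 q [-0.113  0.706  0.026  2.083 -0.051  0.351 -0.824] p [495.735  19.379  53.231] F [1.709 2.335 8.656] M [ 0.389 -0.34   0.584] w 22.19723414473981
[[0.002, 0.001, -1.0], [0.703, 0.711, 0.002], [0.711, -0.703, 0.001]]
```

View pics/s9.png

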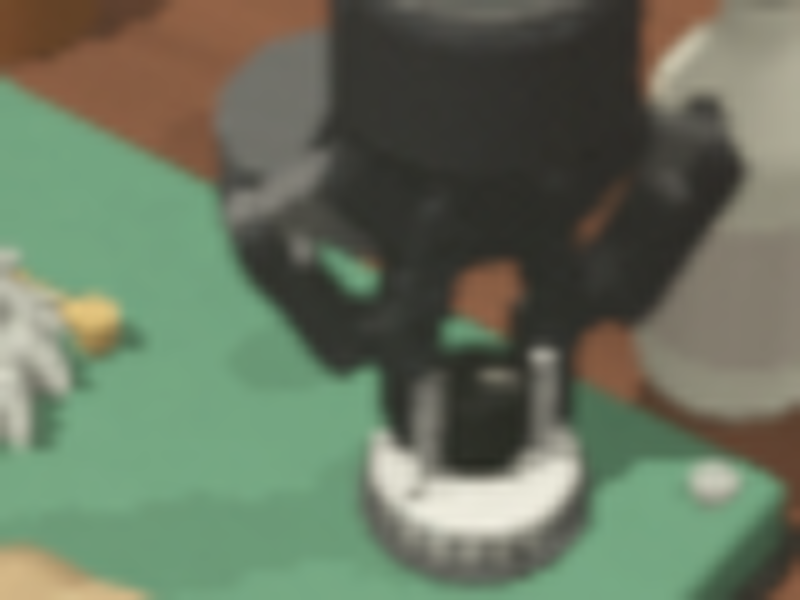

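>>> servo_tool:
  rows:
    - {"dx": 0,"dy": 0,"dz": 0,"wx": 0.4,"wy": 0,"wz": 0,"fingers": 0.8}
    - {"dx": 0,"dy": 0,"dz": 0,"wx": 0,"wy": 0,"wz": 0,"fingers": 0.8}
    - {"dx": 0,"dy": 0,"dz": 0,"wx": 0,"wy": 0,"wz": 0,"fingers": 0.8}

```text
clock: 19.12
eef_pos: [495.0, 18.8, 53.1]
tool_rot: [2.204, 1.571, 1.384]
force: [0.4, 1.3, 8.2]
width: 22.0
```

Run:
```python
from h import *
s,R=st(); print(np.degrees(np.arctan2(R[1,2],R[0,2])))
```

```text
t 19.12 q [-0.119  0.707  0.036  2.084 -0.068  0.352 -0.848] p [495.006  18.821  53.149] F [0.438 1.324 8.21 ] M [ 0.215 -0.177 -0.062] w 21.993968865542872
[[0.0, 0.0, -1.0], [0.731, 0.682, 0.0], [0.682, -0.731, -0.0]]
-47.0033611183766
```

>>> servo_tool:
  rows:
    - {"dx": 0,"dy": 0,"dz": 0,"wx": 0.4,"wy": 0,"wz": 0,"fingers": 0.8}
    - {"dx": 0,"dy": 0,"dz": 0,"wx": 0.4,"wy": 0,"wz": 0,"fingers": 0.8}

```text
clock: 19.38
eef_pos: [494.3, 18.4, 53.1]
tool_rot: [-1.963, 1.569, -2.867]
force: [-0.1, -0.4, 10.5]
width: 22.2
```

Run:
```python
from h import *
s,R=st(); print(np.degrees(np.arctan2(R[1,2],R[0,2])))
snap('scene','s10.png',(220,140,300,200),10)
```

```text
t 19.38 q [-0.131  0.707  0.055  2.085 -0.102  0.353 -0.897] p [494.277  18.395  53.11 ] F [-0.068 -0.387 10.485] M [-0.04   0.187  0.177] w 22.229880582222492
[[-0.001, -0.0, -1.0], [0.786, 0.618, -0.001], [0.618, -0.786, -0.001]]
-51.8083503180843
```

View pics/s10.png

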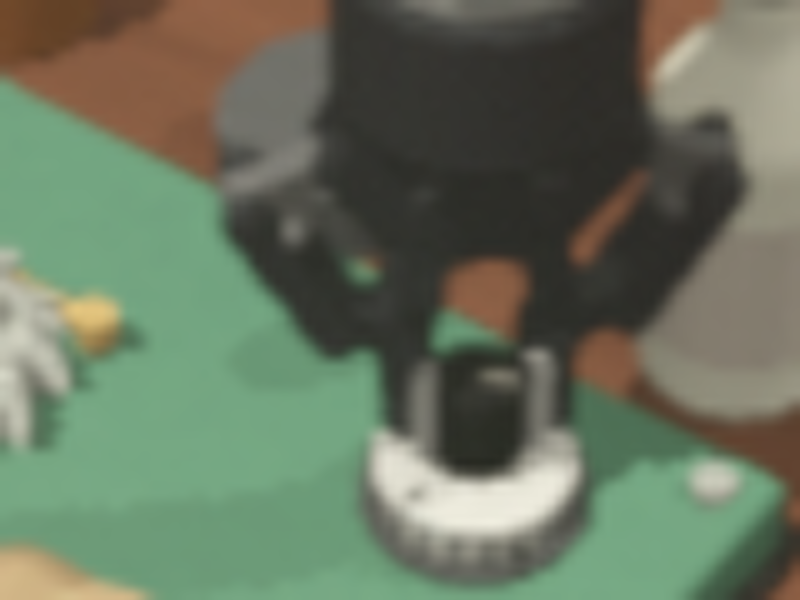

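>>> servo_tool:
  rows:
    - {"dx": 0,"dy": 0,"dz": 0,"wx": 0,"wy": 0,"wz": 0,"fingers": 0.5}
    - {"dx": 0,"dy": 0,"dz": 0,"wx": 0,"wy": 0,"wz": 0,"fingers": 0.4}
    - {"dx": 0,"dy": 0,"dz": 0,"wx": 0,"wy": 0,"wz": 0,"fingers": 0.4}
    - {"dx": -0.03,"dy": 0,"dz": 0,"wx": 0,"wy": 0,"wz": 0,"fingers": 0.4}
    - {"dx": -0.06,"dy": 0,"dz": 0,"wx": 0,"wy": 0,"wz": 0,"fingers": 0.4}

```text
clock: 20.05
eef_pos: [493.4, 18.7, 119.2]
tool_rot: [-2.164, 1.566, -3.067]
force: [0.2, 0.3, -0.5]
width: 51.4
```

>>> servo_tool:
  rows:
    - {"dx": -0.06,"dy": 0,"dz": 0,"wx": 0,"wy": 0,"wz": 0,"fingers": 0.4}
    - {"dx": -0.05,"dy": 0,"dz": 0,"wx": 0,"wy": 0,"wz": 0,"fingers": 0.4}
    - {"dx": 0,"dy": -0.06,"dz": 0.06,"wx": 0,"wy": 0,"wz": 0,"fingers": 0.4}
    - {"dx": 0,"dy": -0.06,"dz": 0.06,"wx": 0,"wy": 0,"wz": 0,"fingers": 0.4}
    - {"dx": 0,"dy": 0,"dz": 0,"wx": 0,"wy": 0,"wz": 0,"fingers": 0.4}

```text
clock: 20.68
eef_pos: [478.7, -111.5, 202.5]
tool_rot: [-0.972, 1.568, -1.886]
force: [-0.9, 0.8, -0.2]
width: 51.1
```

Run:
```python
from h import *
st()
snap('scene','s11.png',(190,130,310,220),6.5);snap('top','t11.png',(210,120,410,270),4)
```

```text
t 20.68 q [ 0.089  0.447  0.113  1.985 -0.07   0.714 -0.67 ] p [ 478.655 -111.469  202.508] F [-0.889  0.832 -0.153] M [0.09  0.027 0.02 ] w 51.136461781898554
[[-0.001, -0.003, -1.0], [0.792, 0.611, -0.002], [0.611, -0.792, 0.002]]
```

View pics/s11.png

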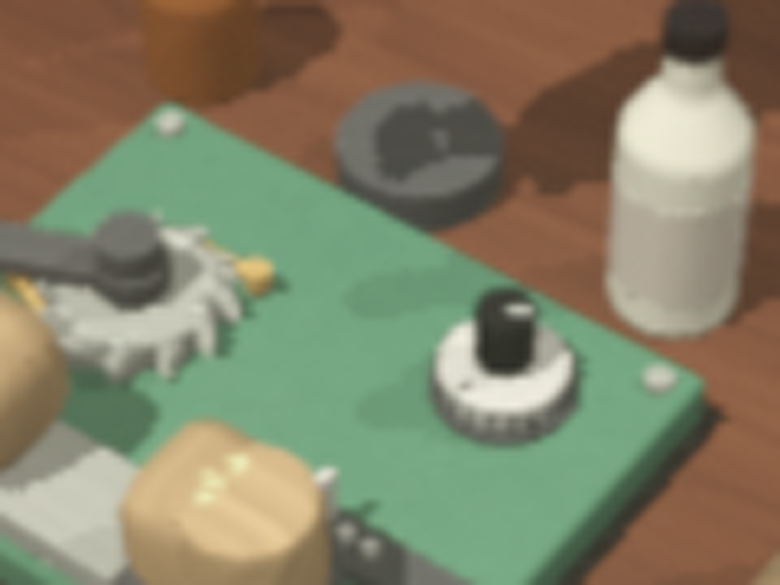

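View pics/t11.png

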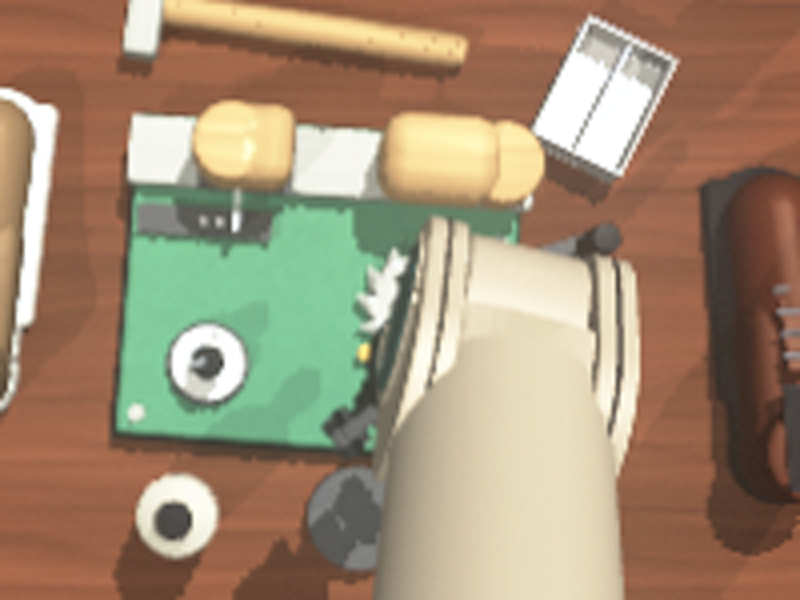

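Run:
```python
from h import *
print(ctrl.finish_job())
```

```text
the job is handed in; nothing more can be done
None
```

I set the last to the flag with three full lever strokes and locked it, and the job is handed in at about 21 s of the 64 s allowed. No verdict was reported.

- **Size:** The pointer started about three teeth (36 mm) from the flag. Each stroke ran between both lever stops. In the top picture after the third stroke the pointer and flag line up; one stroke earlier they were about 12 mm apart, one tooth.
- **Flag detector:** The network's flag detections in the two later top pictures were wrong (one near pixel 203, 187, one near 298, 248, both low confidence), so I measured the flag in the picture myself.
- **Lock:** I turned the inner knob clockwise by about 78° of tool rotation. The grip began to slip on it near the end. I took that as the stop, because the knob's white line did not move over the last 7° of tool turn. The twisting moment was not steady there: it peaked at 0.58 N m, dropped to about zero, then rose to 0.18 N m.
- **Collar and surroundings:** The collar's black line showed no visible shift through the turn and after release. The heel block was moved only by the lever. I saw no shift in the surrounding things that show in the last pictures; the tan shoe's far end and the brush were outside the last crops.
- **Release:** The gripper is open and clear of everything at about 200 mm height, with near-zero force on the tool.

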